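# Take the long rolling pin out of a drawer that only opens part-way

## Robot

A 6-joint arm with a two-finger parallel gripper is mounted at the origin on a cart in front of the work surface, level with it; the furniture and walls round the work are solid. World frame = base frame: x ahead of the robot, y to its left, z up, the work surface at z = 0. Lengths are in mm, angles in rad, forces in N, time in s.
With the tool pointing down it reaches from about 350 to 975 mm from the base axis. Payload 4.9 kg.
Tool frame: the origin (TCP) lies midway between the tips of the shut fingers; the grasp point (between the pads) lies 19 mm behind it; z points along the fingers, y is the direction in which the jaws open and shut (so a half turn about z gives the same grasp; the last joint's range is limited). The gripper opens to 85 mm and grips with 20 to 120 N. Pads are 22 mm wide; open, the fingers measure 114 mm over their backs; the gripper's body (76 mm by 85 mm) begins 54 mm behind the grasp point. The pads swing forward as they close: fully open they stand 13 mm farther back than shut.
Start: joints at [-1.451, 0.053, 1.613, -0, 1.476, -0.119], TCP at [147.831, -607.245, 197.604] pointing down, gripper open.
Joint ranges: [-3.01, 3.01], [-1.01, 2.22], [0.06, 2.58], [-1.02, 4.17], [0.09, 2.62], [-3.14, 3.14]. Speed limits (rad/s): [2.57, 2.57, 3.14, 3.14, 3.14, 3.14].

## Interface

Orientations are given as [roll, pitch, yaw] about the fixed x, y, z axes, in that order (R = Rz(yaw) Ry(pitch) Rx(roll)).
In Python, from workcell import status, cams, job, spotter gives the robot as it stands. The module is installed in compiled form; this text tells all that it offers.
- The arm moves only by the tool send_rows, never from a script. Its argument "motion" is a list of rows, each a list of 7 numbers: the shift along the tool's x, y, z in mm, then the turn, a rotation vector about the tool's x, y, z in rad, then the opening, from 0 (shut) to 1 (fully open). In form: [[dx, dy, dz, ax, ay, az, jaw], ...]. A call has 1 to 20 rows; each row shifts and turns the commanded pose from where the row before left it, along the tool's axes as they then stand; what a row does not reach is not made up. A row lasts 1/10 s, in which the tool goes at most 50 mm and 8.59 degrees, less where a joint would pass 70% of its speed; a pose out of reach is approached as far as the arm can. A call with a gripper value outside its range is refused whole. The fingers move at their own pace and stop on an object; "force" is the grip in N (left out, the last holds). Time passes only in rows, so rows that do not move let the fingers close. It gives the time, the measured TCP pose, the force and the opening at its end, in the units of the state.
- status.observe(): the state, without advancing time (a new reading comes with each control period).
- cams.get_image(name): name is "scene" or "top"; returns a dict with "img" (420x560x3 uint8, red, green, blue), "fx", "fy", "cx", "cy" (pixels), "rvec" (rotation vector, rad) and "tvec" (3), from world to camera coordinates, as OpenCV has them. Camera axes: x right, y down, z forward; pixel columns grow to the right and rows downward; lengths in mm; the calibration is good to about 2 mm. A picture is of the moment at which its call begins. There is no depth.
- job.close_job(): hands the job in, once; it reports no verdict.
Trained networks look in the newest picture that a camera, given by its name, has taken for a name from the list of things; names that differ only in an ending like _2 or _b are one class to them, and where a whole thing is asked for, a point or a joint stands for the part that bears it (a point fixed in the world has none). Each returns a list of dicts, best first, with "confidence" (0 to 1); they miss things now and then, are a little off and sometimes report something else, mostly with a low value. They report only what shows in the picture. A call takes as long as a camera call.
- spotter.look_for(camera, label): "xyz" ([x, y, z] in mm, in the coordinates of the camera as it stood for that picture, good to about 4 mm: the middle of the surface that is visible of it).
- spotter.regions_of(camera, label): "region" (420x560 bool, what is visible of it).
The state is a dict: "time": time; "q": joint angles; "joint_velocities": joint speeds; "joint_torque": joint torques, N m; "tool_pos": TCP position; "tool_rot": TCP orientation; "force": force on the tool from outside, world axes, zero at the start; "moment": the same for the moment, N m; "grip_width": finger opening in mm.
Only numpy, scipy, OpenCV 4.12 (cv2) and the standard library are available. Lean on these libraries where they do the work, as an engineer would, in place of code of your own. Each camera call takes 0.05 s, during which the arm holds its last target.

## Task

Please get me the rolling pin: pull the little wooden drawer unit's drawer open to its stop, then, because the pin is longer than the gap, raise its near end over the drawer front and draw the pin out at a slant from under the unit's top, without forcing it against that top. Finish while holding it level in the air, both ends about 25 cm above the worktop and clear of everything, so that I can take it; leave the drawer open and the things on the worktop and on the unit where they are.

Things in the scene. Friction and masses are not known exactly. Their poses are not given: they have to be found in the camera images.
- unit_edge (a point): Middle of the upper front edge of the drawer unit, a low light-wood box 270 mm deep, 190 mm wide, 125 mm high, with one drawer; it cannot be shifted. Its front faces roughly to the robot's right. x points into the unit, y to the left as seen facing its front, z up. The top is a board 14 mm thick (underside 111 mm above the worktop); small things stand on its rear half.
- drawer_box (a joint): How far the drawer is out, m: 0 shut, 0.135 at its stop. It slides along the unit's -x against about 1.5 N of friction plus 4 N per m/s and stays where it is left. The free gap between the back of the drawer's front panel and the unit's front edge is as long as this value.
- drawer_handle (a point): Middle of the drawer's steel bar handle, 10 mm thick, 120 mm long along y, 86 mm above the worktop, with 35 mm of free space between bar and front panel; two studs join it to the panel 45 mm left and right of this point. Axes as the unit's. It moves with the drawer and lies 55 mm in front of unit_edge when shut.
- drawer_front (a point): Middle of the drawer front panel's upper edge, on the panel's back face, 102 mm above the worktop; the panel is 15 mm thick and 186 mm wide. It moves with the drawer. Axes as the unit's. The drawer's side walls reach 75 mm above the worktop.
- drawer_floor (a point): Middle of the drawer's floor inside, 20 mm above the worktop; it moves with the drawer. Axes as the unit's. The inside is 244 mm long (x) and 152 mm wide (y). Two battens along x, 6 mm high, 7 mm wide, 38 mm clear between them, keep the pin from rolling out of the middle.
- pin_center (a point): Centre of the wooden rolling pin, 225 mm long, about 0.15 to 0.29 kg: barrel 40 mm thick, 130 mm long, and at each end a dark handle up to 24 mm thick, 47 mm long. x is its axis, from near to far end; it may roll about it. At first it lies in the drawer, flat along x, its centre 40 mm above the worktop, the near end 3 to 16 mm behind the front panel; with the drawer out, some 100 mm of it is under the unit's top.
- pin_near (a point): Tip of the pin's near handle (next to the drawer's front), on its axis, 112.5 mm from the centre.
- pin_far (a point): Tip of the pin's far handle (deep in the unit), on its axis, 112.5 mm from the centre.
- mug_mid (a point): White mug with grey dots, 82 mm across, 91 mm high, on the worktop at the right, by the sink; this point is half-way up. To be left alone.
- spice_mid (a point): Spice jar with a yellow lid, 42 mm across, 96 mm high, on the worktop at the right, by the sink; this point is half-way up. To be left alone.
- lemon_mid (a point): Lemon, 70 x 52 x 51 mm, on the worktop behind the unit, to the left; its middle. To be left alone.
- garlic_mid (a point): Garlic bulb, 60 mm, on the worktop behind the unit, to the left; its middle. To be left alone.
- tin_mid (a point): Food tin, 75 mm across, 58 mm high, on the rear right of the unit's top; its middle. To be left alone.
- candle_mid (a point): Red tea light in a white cup, 38 mm across, 15 mm high, on the rear left of the unit's top; its middle. To be left alone.

How it is judged (in metres and radians):
On the way, in this order (a step that is already met when the one before it is completed fails the run):
1. the drawer is out to its stop (at least 125 of its 135 mm) (value of joint drawer_box above 0.125 m), for 0.2 s.
2. the pin slants: its near end is raised over the drawer's front while its far end is still under the unit's top (angle between pin_center's own x axis and vertical above 1.7708 rad and height (world z) of pin_near above 0.108 m and x of pin_far in the frame of unit_edge above 0 m and height (world z) of pin_far below 0.111 m), for 0.05 s.
At the end, for the whole second after the job is handed in: The rolling pin is held still between the fingers (grip over 2 N), level within 11 degrees, both its ends more than 21 cm and its centre less than 34 cm above the worktop, touching nothing else; the drawer is still at least 110 mm out (height (world z) of each of pin_near, pin_far above 0.21 m and height (world z) of pin_center below 0.34 m and angle between pin_center's own x axis and vertical between 1.3708 and 1.7708 rad and contact force between the fingers and rolling_pin above 2 N and contact force between rolling_pin and drawer_unit below 0.1 N and linear speed of rolling_pin below 0.05 m/s and value of joint drawer_box above 0.11 m); the arm keeps its last pose, push and grip.
It fails at once if the pin is forced against the board that forms the top of the drawer unit (more than 20 N) (contact force between rolling_pin and unit_top above 20 N).
It fails at once if something that stands on the worktop or on the unit is shifted by more than 30 mm (distance of any of mug_mid, spice_mid, lemon_mid, garlic_mid, tin_mid, candle_mid from where it was at the start of the episode above 0.03 m).
It also fails if it takes over 50 s, if anything falls off the work surface, if the arm or the gripper's body presses on something with over 40 N, if the wrist force passes 120 N, or if a joint passes its speed limit or range.

## Working session

There is one attempt and no reset: what is moved stays moved. The work goes in short steps, Python scripts to look and compute and a tool call to move; the robot and the scene stay as the last step left them, time stands still between calls to the robot, and variables do not carry over. Pictures are saved under pics/ and viewed, and the job is handed in when it is done.

Besides the shell and the picture viewer there is one more tool, called after ">>>" in YAML: its name, and indented under it one key for each argument. send_rows: Moves the arm, as the interface text tells. Its arguments: {"type":"object","properties":{"motion":{"type":"array","items":{"type":"array","items":{"type":"number"}}},"force":{"type":"number"}},"required":["motion"]}

```bash
mkdir -p pics; ls; cat > h.py <<'E'
import numpy as np, cv2
from scipy.spatial.transform import Rotation as R
from workcell import status, cams, job, spotter
def cam(n):
    d=cams.get_image(n); d['R']=R.from_rotvec(np.ravel(d['rvec'])).as_matrix(); d['t']=np.ravel(d['tvec']); return d
def c2w(d,p): return d['R'].T@(np.array(p)-d['t'])
def proj(d,p):
    c=d['R']@np.array(p,float)+d['t']; return np.array([d['fx']*c[0]/c[2]+d['cx'],d['fy']*c[1]/c[2]+d['cy']])
def ray(d,u,v,z):
    r=d['R'].T@np.array([(u-d['cx'])/d['fx'],(v-d['cy'])/d['fy'],1]); o=-d['R'].T@d['t']; return o+r*(z-o[2])/r[2]
def save(d,n,s=1.4): cv2.imwrite('pics/'+n,cv2.resize(d['img'][:,:,::-1],None,fx=s,fy=s))
E
python3 - <<'E'
from h import *
print(status.observe())
for n in('scene','top'):
    d=cam(n); save(d,n+'0.png'); print(n,d['fx'],-d['R'].T@d['t'])
    for l in ['unit_edge','drawer_box','drawer_handle','drawer_front','pin_center','mug_mid','spice_mid','lemon_mid','garlic_mid','tin_mid','candle_mid']:
        try:
            for r in spotter.look_for(n,l)[:2]: print(l,round(r['confidence'],2),c2w(d,r['xyz']).round(0))
        except Exception as e: print(l,e)
E
```

```text
pics
{'time': 0.0, 'q': array([-1.45099342e+00,  5.33827790e-02,  1.61428423e+00, -1.24497236e-05,
        1.47598326e+00, -1.18980450e-01]), 'joint_velocities': array([ 0.00064193, -0.00090214,  0.00011229, -0.0012704 ,  0.00174283,
       -0.00035754]), 'joint_torque': array([ 5.34048650e-04, -3.93683302e+01, -3.70172238e+01, -9.22993377e-05,
        7.24524551e-03, -1.15920867e-05]), 'tool_pos': array([ 147.75160663, -606.58082429,  196.35284887]), 'tool_rot': array([-3.13954812e+00, -2.31934391e-04,  2.38784313e-01]), 'force': array([-0.06908011,  0.62291048, -0.40982675]), 'moment': array([ 2.74001379e-02,  2.77740065e-02, -6.51140571e-05]), 'grip_width': 85.38710049862782}
scene 395.9784074023121 [ 811.59682349 -599.39638014 1089.29970135]
unit_edge 0.89 [476. 129. 122.]
drawer_box 0.68 [450.   8.  76.]
drawer_handle 0.73 [450.   8.  76.]
drawer_front 0.85 [446.  11.  82.]
drawer_front 0.17 [665. 364.  36.]
pin_center 0.69 [ 516. -372.   89.]
mug_mid 0.89 [ 370. -341.   49.]
mug_mid 0.48 [693. 286.  45.]
spice_mid 0.7 [ 514. -376.   90.]
lemon_mid 0.71 [694. 284.  43.]
lemon_mid 0.5 [448.   8.  84.]
garlic_mid 0.75 [665. 367.  34.]
tin_mid 0.67 [552. 210. 184.]
candle_mid 0.56 [449.   9.  79.]
candle_mid 0.5 [463. 266. 134.]
top 487.2453300014045 [ 362.28345468    2.85046488 1378.30296311]
unit_edge 0.89 [470. 141. 125.]
drawer_box 0.84 [437.   8.  90.]
drawer_handle 0.62 [442.  12.  91.]
drawer_front 0.77 [444.  10.  88.]
mug_mid 0.61 [ 373. -357.   35.]
spice_mid 0.6 [ 500. -362.   91.]
lemon_mid 0.54 [677. 288.  43.]
garlic_mid 0.65 [472. 136. 124.]
tin_mid 0.95 [546. 226. 181.]
candle_mid 0.64 [462. 261. 133.]
```

View pics/scene0.png

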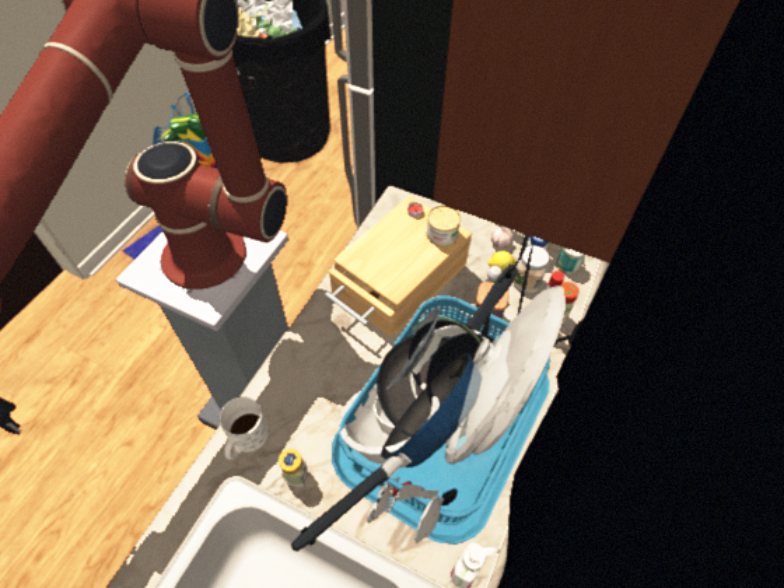

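View pics/top0.png

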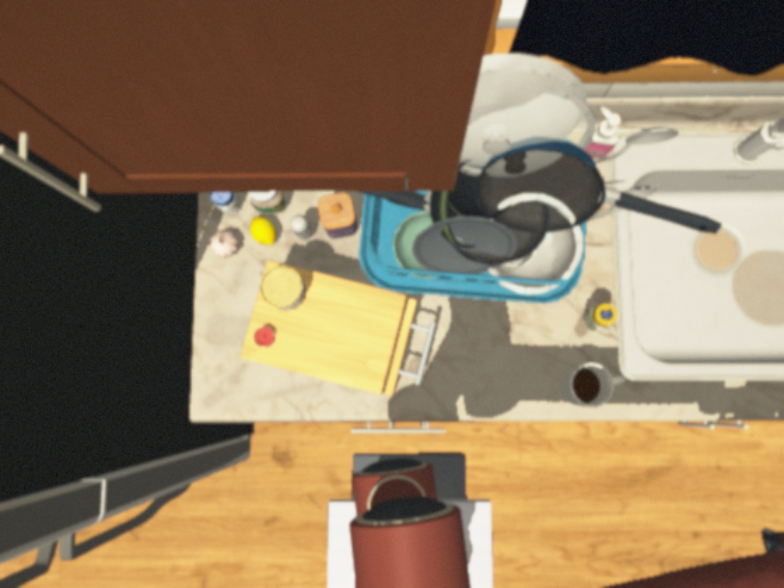

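```bash
python3 - <<'E'
from h import *
d=cam('top'); im=d['img'][180:295,160:330,::-1]; cv2.imwrite('pics/topz.png',cv2.resize(im,None,fx=4.6,fy=4.6,interpolation=cv2.INTER_CUBIC))
for l in ['unit_edge','drawer_front','drawer_handle']:
  for r in spotter.regions_of('top',l)[:1]:
    m=r['region'].astype(np.uint8); print(l,r['confidence'],m.sum(), cv2.boxPoints(cv2.minAreaRect(cv2.findNonZero(m))).round(1).tolist())
d=cam('scene'); im=d['img'][130:260,220:350,::-1]; cv2.imwrite('pics/scz.png',cv2.resize(im,None,fx=4.6,fy=4.6,interpolation=cv2.INTER_CUBIC))
E
```

```text
unit_edge 0.88 6377 [[170.60000610351562, 256.3999938964844], [188.5, 184.89999389648438], [290.20001220703125, 210.3000030517578], [272.29998779296875, 281.79998779296875]]
drawer_front 0.61 904 [[270.70001220703125, 280.20001220703125], [289.70001220703125, 212.1999969482422], [315.20001220703125, 219.39999389648438], [296.1000061035156, 287.3999938964844]]
drawer_handle 0.86 729 [[272.5, 280.8999938964844], [289.6000061035156, 212.39999389648438], [313.8999938964844, 218.5], [296.79998779296875, 286.8999938964844]]
```

View pics/topz.png

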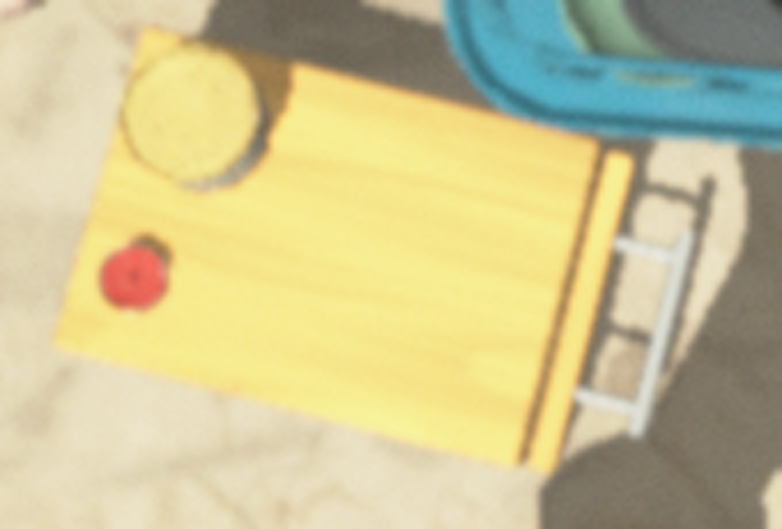

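View pics/scz.png

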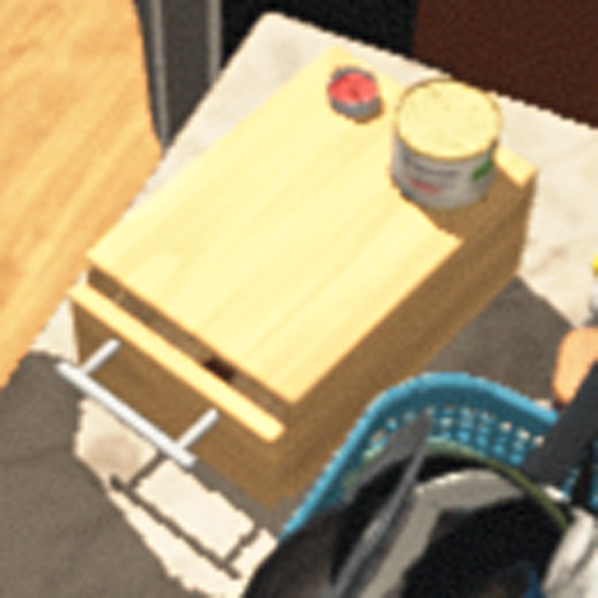

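```bash
cat >> h.py <<'E'
# unit frame: U(p)-> world
E
python3 - <<'E'
from h import *
from scipy.optimize import least_squares
D={'top':cam('top'),'scene':cam('scene')}
T=np.array([(602,145),(521,462),(56,345),(148,28),(689,235),(637,432)])/4.6+[160,180]
S=np.array([(292,402),(90,258),(335,48),(535,165),(190,460),(62,368)])/4.6+[220,130]
obj=np.array([(0,-95,0),(0,95,0),(270,95,0),(270,-95,0),(-55,-60,-36),(-55,60,-36)],float)
def W(p,o):
    c,s=np.cos(p[3]),np.sin(p[3]); return o@np.array([[c,s,0],[-s,c,0],[0,0,1]])+p[:3]
def f(p,use=('top','scene')):
    w=W(p,obj); r=[]
    if 'top' in use: r+=[proj(D['top'],x)-t for x,t in zip(w,T)]
    if 'scene' in use: r+=[proj(D['scene'],x)-t for x,t in zip(w,S)]
    return np.ravel(r)
for u in [('top','scene'),('top',),('scene',)]:
    p=least_squares(lambda q:f([q[0],q[1],125,q[2]],u),[470,50,1.3]).x
    print(u,p.round(3), f([p[0],p[1],125,p[2]],u).round(1))
    if len(u)==2: print(W([p[0],p[1],125,p[2]],obj).round(0))
s=0.0
for n in D:
  for l in ['mug_mid','spice_mid','tin_mid','candle_mid']: pass
E
```

```text
('top', 'scene') [448.957  24.176   1.316] [ 0.8 -1.6 -0.   1.  -0.4 -0.  -0.2 -1.4 -1.3 -1.6 -1.1 -0.3 -0.8  1.1
 -3.2 -0.5 -1.4 -1.   0.2  0.8  0.4  0.4 -0.5 -1. ]
[[541.   0. 125.]
 [357.  48. 125.]
 [425. 309. 125.]
 [609. 262. 125.]
 [493. -44.  89.]
 [377. -14.  89.]]
('top',) [447.286  23.239   1.316] [ 1.2 -1.   0.3  1.7 -0.   0.6  0.2 -0.8 -0.9 -1.  -0.7  0.3]
('scene',) [451.28   25.57    1.315] [ 0.1  1.1 -2.3 -0.6 -0.6 -1.1  1.   0.8  1.2  0.3  0.4 -1. ]
```

The top view shows the unit's front edge running from zoom pixel (602,145) to (521,462), with the bar handle at (689,235)–(637,432). The fit of both views agrees to about 2 mm. That puts unit_edge at (449,24) with yaw 1.316, and the handle at about (435,-29,86). I'll move above the handle now.

>>> send_rows:
  motion:
    - [0,0,0,0,0,0.1235,0.38]
    - [0,0,0,0,0,0.1235,0.38]
    - [0,0,0,0,0,0.1235,0.38]
    - [0,0,0,0,0,0.1235,0.38]
    - [8.25,-39.5,2.2,0,0,0,0.38]
    - [8.25,-39.5,2.2,0,0,0,0.38]
    - [8.25,-39.5,2.2,0,0,0,0.38]
    - [8.25,-39.5,2.2,0,0,0,0.38]
    - [8.25,-39.5,2.2,0,0,0,0.38]
    - [8.25,-39.5,2.2,0,0,0,0.38]
    - [8.25,-39.5,2.2,0,0,0,0.38]
    - [8.25,-39.5,2.2,0,0,0,0.38]
    - [8.25,-39.5,2.2,0,0,0,0.38]
    - [8.25,-39.5,2.2,0,0,0,0.38]
    - [8.25,-39.5,2.2,0,0,0,0.38]
    - [8.25,-39.5,2.2,0,0,0,0.38]
    - [8.25,-39.5,2.2,0,0,0,0.38]
    - [8.25,-39.5,2.2,0,0,0,0.38]
    - [8.25,-39.5,2.2,0,0,0,0.38]
    - [8.25,-39.5,2.2,0,0,0,0.38]

```text
time: 3.55
tool_pos: [435.7, -27.4, 162.7]
tool_rot: [3.142, -0.001, -0.255]
force: [0.3, -0.3, -0.1]
grip_width: 32.3
```

>>> send_rows:
  motion:
    - [0,0,0,0,0,0,0.38]
    - [0,0,0,0,0,0,0.38]

```text
time: 3.75
tool_pos: [435.1, -28.4, 162.4]
tool_rot: [3.141, 0.0, -0.253]
force: [1.0, -0.2, -0.2]
grip_width: 32.4
```

```bash
python3 - <<'E'
from h import *
s=status.observe(); print(s['time'],s['tool_pos'],s['tool_rot'],s['grip_width'])
d=cam('scene'); im=d['img'][100:290,180:400,::-1]; cv2.imwrite('pics/s1.png',cv2.resize(im,None,fx=3.1,fy=3.1))
d=cam('top'); im=d['img'][170:320,180:380,::-1]; cv2.imwrite('pics/t1.png',cv2.resize(im,None,fx=3.5,fy=3.5))
E
```

```text
3.75 [435.11496417 -28.40597953 162.35519816] [ 3.14112641e+00  3.30614828e-04 -2.52856370e-01] 32.43928008382225
```

View pics/s1.png

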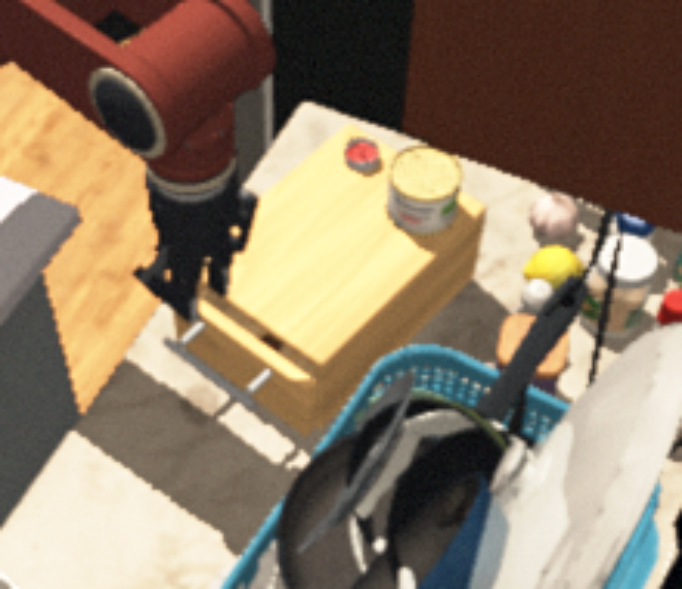

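View pics/t1.png

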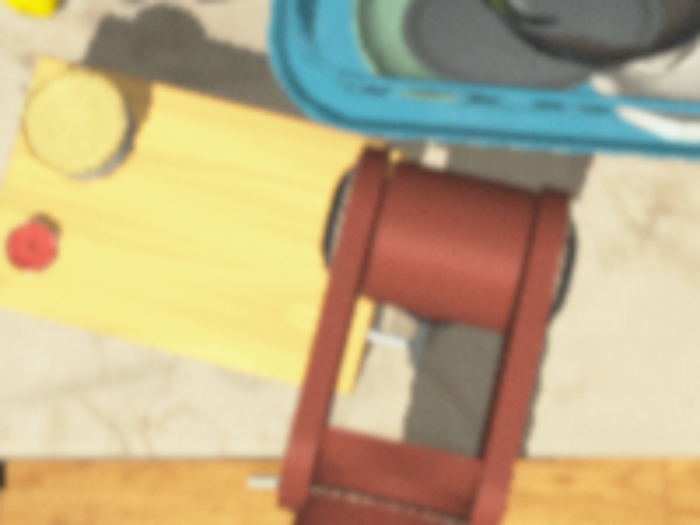

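Seen from the scene camera, the fingers hover over the handle between its two studs, and the margins to the bar and panel are about 10 mm. I'll lower to z = 72 and grip.

>>> send_rows:
  motion:
    - [0,0,15,0,0,0,0.38]
    - [0,0,15,0,0,0,0.38]
    - [0,0,15,0,0,0,0.38]
    - [0,0,15,0,0,0,0.38]
    - [0,0,15,0,0,0,0.38]
    - [0,0,15,0,0,0,0.38]
    - [0,0,0,0,0,0,0.38]
    - [0,0,0,0,0,0,0.38]
  force: 25

```text
time: 4.65
tool_pos: [434.3, -29.1, 71.4]
tool_rot: [3.142, 0.002, -0.256]
force: [0.2, -0.3, 0.6]
grip_width: 32.7
```

>>> send_rows:
  motion:
    - [0,0,0,0,0,0,0]
    - [0,0,0,0,0,0,0]
    - [0,0,0,0,0,0,0]
    - [0,0,0,0,0,0,0]
    - [0,0,0,0,0,0,0]
  force: 25

```text
time: 5.15
tool_pos: [435.3, -29.1, 72.7]
tool_rot: [-3.142, -0.001, -0.255]
force: [-0.2, -0.2, -0.8]
grip_width: 0.1
```

```bash
python3 - <<'E'
from h import *
d=cam('scene'); im=d['img'][170:260,200:320,::-1]; cv2.imwrite('pics/s2.png',cv2.resize(im,None,fx=6.5,fy=6.5,interpolation=cv2.INTER_CUBIC))
s=status.observe(); print((proj(d,s['tool_pos'])-[200,170])*6.5,(proj(d,s['tool_pos']+[0,0,19])-[200,170])*6.5)
E
```

```text
[308.10976682 341.34178469] [305.86577664 318.82183308]
```

View pics/s2.png

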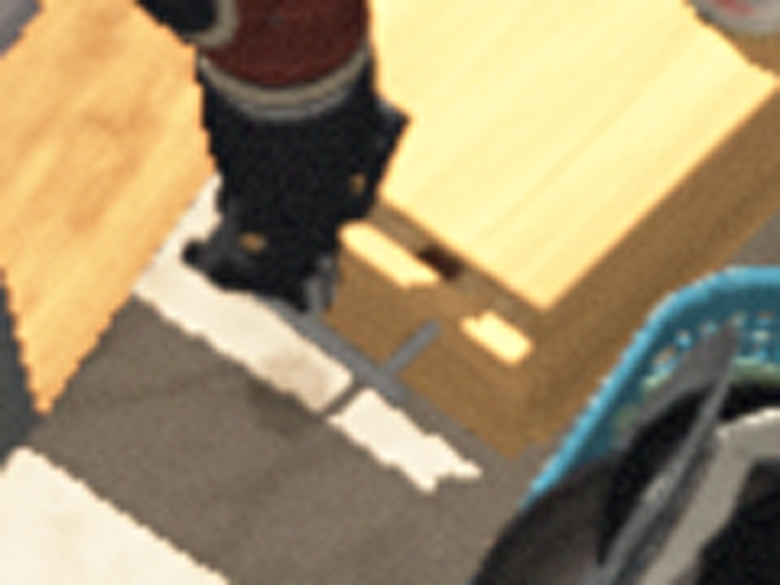

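```bash
python3 - <<'E'
from h import *
from scipy.optimize import least_squares
D={'top':cam('top'),'scene':cam('scene')}
T=np.array([(602,145),(521,462),(56,345),(148,28),(689,235),(637,432)])/4.6+[160,180]
S=np.array([(292,402),(90,258),(335,48),(535,165),(190,460),(62,368)])/4.6+[220,130]
# intersect unit-x coordinate at z=86 per camera
o=np.array([449,24.2]);ux=np.array([np.cos(1.316),np.sin(1.316)]);uy=np.array([-ux[1],ux[0]])
for nm,P in (('top',T),('scene',S)):
    for i in (4,5):
        w=ray(D[nm],*P[i],86)[:2]-o; print(nm,w@ux,w@uy)
    # panel top edges
for nm,pts,of,z in (('top',[(600,150),(630,150),(585,310),(553,470)],[160,180],102),('scene',[(80,288),(275,432)],[220,130],102)):
    for p in pts:
        w=ray(D[nm],*(np.array(p)/4.6+of),z)[:2]-o; print('panel',nm,w@ux,w@uy)
s=status.observe(); w=s['tool_pos'][:2]-o; print('tcp',w@ux,w@uy,s['tool_pos'],s['grip_width'])
# triangulate
for i in (4,5):
    f=lambda p:np.r_[proj(D['top'],p)-T[i],proj(D['scene'],p)-S[i]]
    r=least_squares(f,[435,-29,86]); print(r.x,r.fun)
# now: bar visible in s2 right end (405,388) & visible lower edge
for p in [(405,390),(390,372),(350,345),(300,315)]:
    w=ray(D['scene'],p[0]/6.5+200,p[1]/6.5+170,86)[:2]-o; print('now',w@ux,w@uy)
save(D['top'],'t2.png')
E
```

```text
top -59.45003271265256 -57.05675974788089
top -58.09117517718427 60.014256281837014
scene -53.3001300045817 -56.82523711082695
scene -55.39028858120126 58.02708712049454
panel top 2.1616899441964863 -90.268309549783
panel top -14.536367692322521 -94.53756802939272
panel top -12.342454721591663 0.8760633119233978
panel top -17.28689975553732 92.64660979941745
panel scene -6.252542389196858 87.08898671659564
panel scene -8.385384697236283 -91.20879938691263
tcp -55.004412408536034 0.016524450493561407 [435.12023951 -29.02441081  72.46528966] 0.20196751223815954
[490.31840244 -46.34622342  91.57232009] [-0.43941537 -0.6130135  -0.8397103   0.13724097]
[377.39124629 -16.04675151  86.16728754] [-0.32230794 -0.42532978 -0.62556806  0.09242905]
now -51.32217933701452 -59.09912593927012
now -48.532456652376005 -47.205282721735806
now -49.669138856321254 -22.97092017975582
now -52.671241422336585 6.351849067093807
```

View pics/t2.png

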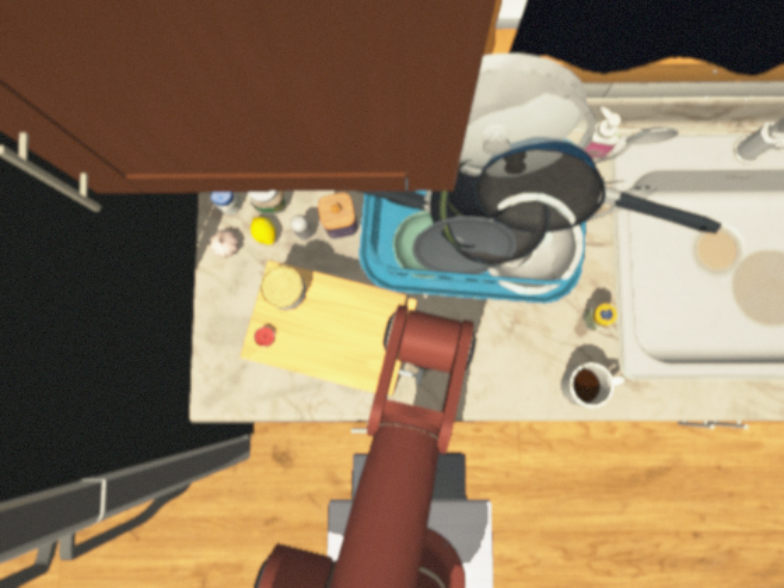

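```bash
python3 - <<'E'
from h import *
d=cam('scene'); x0,y0,w,h,s=225,195,60,50,12
im=cv2.resize(d['img'][y0:y0+h,x0:x0+w,::-1],None,fx=s,fy=s,interpolation=cv2.INTER_CUBIC)
im=cv2.convertScaleAbs(im,alpha=1.6,beta=20)
o=np.array([449,24.2]);ux=np.array([np.cos(1.316),np.sin(1.316)]);uy=np.array([-ux[1],ux[0]])
def U(x,y,z): return np.r_[o+x*ux+y*uy,z]
def px(p): return tuple(((proj(d,p)+.5-[x0,y0])*s).astype(int))
def ln(a,b,c): cv2.line(im,px(a),px(b),c,1)
ln(U(-55,60,91),U(-55,-60,91),(0,0,255)); ln(U(-60,60,86),U(-60,-60,86),(0,0,255))
ln(U(0,95,125),U(0,-95,125),(0,255,0)); ln(U(-15,93,102),U(-15,-93,102),(255,0,0))
tp=status.observe()['tool_pos']; ln(tp,tp+[0,0,73],(255,0,255))
cv2.imwrite('pics/s3.png',im)
E
```

```text
(no output)
```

View pics/s3.png

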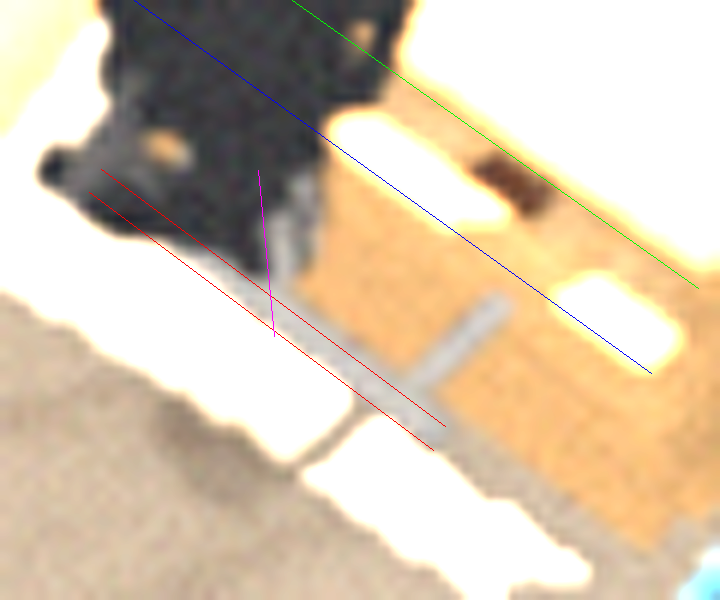

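>>> send_rows:
  motion:
    - [0,0,-20,0,0,0,0]
    - [0,0,-20,0,0,0,0]
    - [0,0,-20,0,0,0,0]
    - [0,0,-20,0,0,0,0]
    - [0,0,-20,0,0,0,0]
    - [0,0,0,0,0,0,0]
    - [0,0,0,0,0,0,0]

```text
time: 6.05
tool_pos: [435.1, -29.0, 172.2]
tool_rot: [-3.142, -0.0, -0.255]
force: [-0.4, 0.1, -0.7]
grip_width: -0.0
```

```bash
python3 - <<'E'
from h import *
d=cam('scene'); x0,y0,w,h,s=215,160,70,60,11
im=cv2.resize(d['img'][y0:y0+h,x0:x0+w,::-1],None,fx=s,fy=s,interpolation=cv2.INTER_CUBIC)
im=cv2.convertScaleAbs(im,alpha=1.6,beta=20)
def px(p): return tuple(((proj(d,p)+.5-[x0,y0])*s).astype(int))
tp=status.observe()['tool_pos']; print(tp); cv2.line(im,px(tp),px(tp+[0,0,73]),(255,0,255),1)
for p in (tp,tp+[0,0,19],tp+[0,0,73]): cv2.circle(im,px(p),3,(0,0,255),-1)
cv2.imwrite('pics/s4.png',im)
E
```

```text
[434.55525971 -28.9162403  171.23319425]
```

View pics/s4.png

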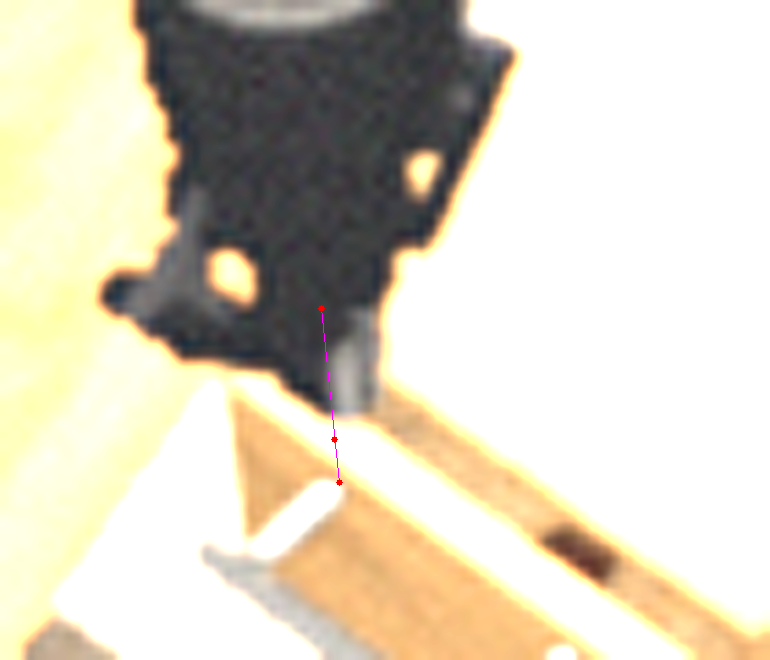

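>>> send_rows:
  motion:
    - [0,15,-30,0,0,0,0]
    - [0,15,-30,0,0,0,0]
    - [0,15,-30,0,0,0,0]
    - [0,15,0,0,0.14,0,0]
    - [0,15,0,0,0.14,0,0]
    - [0,0,0,0,0.14,0,0]
    - [0,0,0,0,0.14,0,0]
    - [0,0,0,0,0.14,0,0]
    - [0,0,0,0,0,0,0]
    - [0,0,0,0,0,0,0]

```text
time: 7.1
tool_pos: [448.3, -108.8, 262.7]
tool_rot: [3.141, -0.675, -0.255]
force: [-0.2, -0.7, 0.3]
grip_width: 0.0
```

```bash
python3 - <<'E'
from h import *
st=status.observe(); tp=st['tool_pos']; zt=R.from_euler('xyz',st['tool_rot']).as_matrix()[:,2]; print(tp,st['tool_rot'],zt)
for n in ('scene','top'):
    d=cam(n); c=proj(d,tp).astype(int); x0,y0=c-[35,30]; w,h,s=70,60,10; print(n,x0,y0)
    im=cv2.resize(d['img'][y0:y0+h,x0:x0+w,::-1],None,fx=s,fy=s,interpolation=cv2.INTER_CUBIC)
    im=cv2.convertScaleAbs(im,alpha=1.6,beta=20)
    px=lambda p: tuple(((proj(d,p)+.5-[x0,y0])*s).astype(int))
    for p in (tp,tp-19*zt,tp-73*zt): cv2.circle(im,px(p),3,(0,0,255),-1)
    cv2.imwrite('pics/v5%s.png'%n,im)
E
```

```text
[ 448.29412779 -108.84899912  262.69613123] [ 3.14144322 -0.67531232 -0.25543702] [ 0.60481938 -0.15809791 -0.78051173]
scene 197 176
top 304 211
```

View pics/v5scene.png

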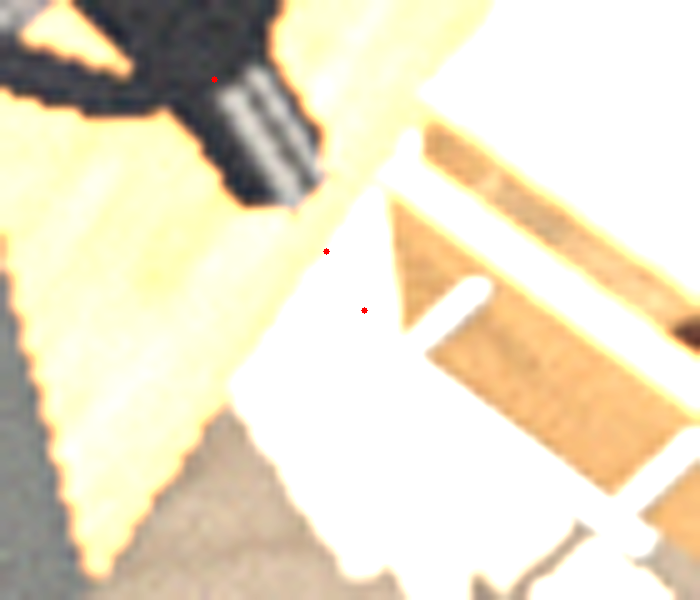

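View pics/v5top.png

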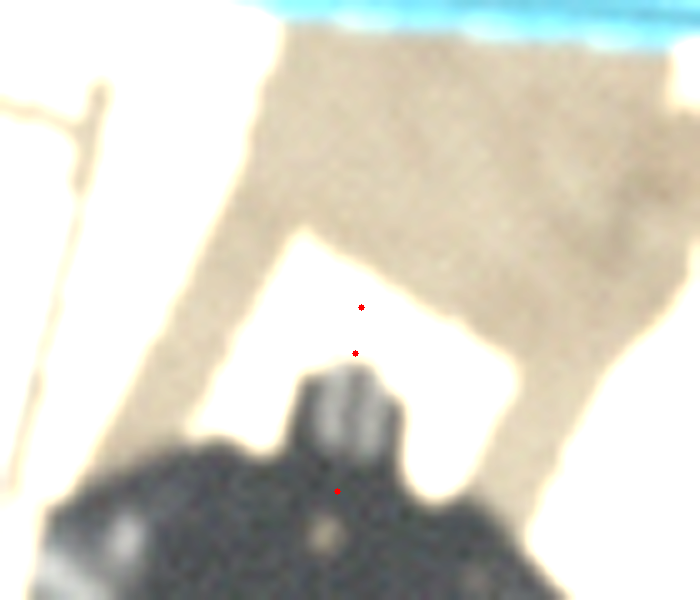

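```bash
python3 - <<'E'
from h import *
from scipy.optimize import least_squares
st=status.observe(); tp=st['tool_pos']; M=R.from_euler('xyz',st['tool_rot']).as_matrix()
S=cam('scene');T=cam('top')
for ps,pt in (((285,195),(350,370)),((290,200),(350,368)),((280,190),(350,372)),((230,100),(343,460))):
    a=np.array(ps)/10+[197,176]-.5; b=np.array(pt)/10+[304,211]-.5
    r=least_squares(lambda p:np.r_[proj(S,p)-a,proj(T,p)-b],tp); print(r.x.round(1),r.fun.round(2),(M.T@(r.x-tp)).round(1))
print([round(float(v),4) for v in st['q']])
E
```

```text
[ 429.8 -104.3  296.1] [ 1.33 -0.19  0.71  0.93] [  3.9   0.2 -36.3]
[ 430.6 -104.2  294.4] [ 1.17 -0.17  0.63  0.82] [  3.4   0.  -34.5]
[ 429.  -104.3  297.9] [ 1.49 -0.22  0.8   1.04] [  4.3   0.4 -38.1]
[410.4 -99.2 317.4] [ 0.36 -0.05  0.19  0.25] [  1.7   0.2 -65.5]
[-0.5082, -1.01, 2.3533, 0.173, 1.14, 1.2989]
```

The triangulated tips of the shut fingers sit about 34 mm behind the reported TCP along tool z. That also explains why the gripper closed above the bar. I'll add about 34 mm along tool z from here on.

>>> send_rows:
  motion:
    - [0,0,0,0,-0.14,0,0.38]
    - [0,0,0,0,-0.14,0,0.38]
    - [0,0,0,0,-0.14,0,0.38]
    - [0,0,0,0,-0.14,0,0.38]
    - [0,0,0,0,-0.14,0,0.38]
    - [0,-25,20,0,0,0,0.38]
    - [0,-25,20,0,0,0,0.38]
    - [0,-25,20,0,0,0,0.38]
    - [0,0,20,0,0,0,0.38]
    - [0,0,20,0,0,0,0.38]
    - [0,0,0,0,0,0,0.38]
    - [0,0,0,0,0,0,0.38]
  force: 25

```text
time: 8.5
tool_pos: [466.4, -36.2, 165.0]
tool_rot: [3.141, 0.02, -0.256]
force: [0.9, -0.3, -0.0]
grip_width: 32.4
```

>>> send_rows:
  motion:
    - [-16,0.5,0,0,0.01,0,0.38]
    - [-16,0.5,0,0,0.01,0,0.38]
    - [0,0,0,0,0,0,0.38]
    - [0,0,0,0,0,0,0.38]

```text
time: 8.9
tool_pos: [435.9, -29.4, 166.4]
tool_rot: [3.141, -0.003, -0.256]
force: [1.0, -0.4, -0.3]
grip_width: 32.5
```

>>> send_rows:
  motion:
    - [0,0,16,0,0,0,0.38]
    - [0,0,16,0,0,0,0.38]
    - [0,0,16,0,0,0,0.38]
    - [0,0,16,0,0,0,0.38]
    - [0,0,16,0,0,0,0.38]
    - [0,0,16,0,0,0,0.38]
    - [0,0,16,0,0,0,0.38]
    - [0,0,16,0,0,0,0.38]
    - [0,0,0,0,0,0,0.38]
    - [0,0,0,0,0,0,0.38]

```text
time: 9.9
tool_pos: [435.4, -29.3, 37.1]
tool_rot: [3.141, 0.0, -0.256]
force: [0.5, -1.6, -0.0]
grip_width: 32.8
```

>>> send_rows:
  motion:
    - [0,0,0,0,0,0,0]
    - [0,0,0,0,0,0,0]
    - [0,0,0,0,0,0,0]
    - [0,0,0,0,0,0,0]

```text
time: 10.3
tool_pos: [436.0, -29.5, 38.0]
tool_rot: [3.141, -0.002, -0.256]
force: [-0.5, -0.9, 5.1]
grip_width: 9.1
```

Grip width is 9.1 mm, so the bar is held. I'll pull along tool +y.

>>> send_rows:
  motion:
    - [0,5,0,0,0,0,0]
    - [0,9,0,0,0,0,0]
    - [0,9,0,0,0,0,0]
    - [0,9,0,0,0,0,0]
    - [0,9,0,0,0,0,0]
    - [0,9,0,0,0,0,0]
    - [0,9,0,0,0,0,0]
    - [0,9,0,0,0,0,0]
    - [0,9,0,0,0,0,0]
    - [0,9,0,0,0,0,0]
    - [0,9,0,0,0,0,0]
    - [0,9,0,0,0,0,0]
    - [0,9,0,0,0,0,0]
    - [0,9,0,0,0,0,0]
    - [0,8,0,0,0,0,0]
    - [0,0,0,0,0,0,0]

```text
time: 11.9
tool_pos: [402.7, -156.3, 38.0]
tool_rot: [3.14, -0.002, -0.257]
force: [0.1, -0.6, 6.0]
grip_width: 8.5
```

>>> send_rows:
  motion:
    - [0,1.5,0,0,0,0,0]
    - [0,1.5,0,0,0,0,0]
    - [0,1,0,0,0,0,0]
    - [0,0,0,0,0,0,0]
    - [0,0,0,0,0,0,0]

```text
time: 12.4
tool_pos: [402.6, -156.7, 37.9]
tool_rot: [-3.136, -0.002, -0.256]
force: [2.6, 8.4, 8.9]
grip_width: 8.6
```

>>> send_rows:
  motion:
    - [0,-2,0,0,0,0,0.4]
    - [0,0,0,0,0,0,0.4]
    - [0,0,0,0,0,0,0.4]
    - [0,0,-10,0,0,0,0.4]
    - [0,0,-25,0,0,0,0.4]
    - [0,0,-35,0,0,0,0.4]
    - [0,0,-35,0,0,0,0.4]
    - [0,0,-35,0,0,0,0.4]
    - [0,30,-35,0,0,0,0.4]
    - [0,40,-35,0,0,0,0.6]
    - [0,40,0,0,0,0,0.75]
    - [0,0,0,0,0,0,0.75]

```text
time: 13.6
tool_pos: [373.4, -264.6, 246.9]
tool_rot: [3.138, -0.002, -0.261]
force: [0.6, -0.2, -0.5]
grip_width: 64.1
```

```bash
python3 - <<'E'
from h import *
d=cam('scene'); im=d['img'][120:290,180:370,::-1]; cv2.imwrite('pics/s6.png',cv2.resize(im,None,fx=4,fy=4*.85,interpolation=cv2.INTER_CUBIC)); cv2.imwrite('pics/s6r.png',d['img'][:,:,::-1])
for l in ['pin_center','drawer_front']:
  for r in spotter.look_for('scene',l)[:2]: print(l,round(r['confidence'],2),c2w(d,r['xyz']).round(0))
d=cam('top'); im=d['img'][170:320,180:370,::-1]; cv2.imwrite('pics/t6.png',cv2.resize(im,None,fx=4,fy=4,interpolation=cv2.INTER_CUBIC))
for l in ['pin_center','drawer_front']:
  for r in spotter.look_for('top',l)[:2]: print(l,round(r['confidence'],2),c2w(d,r['xyz']).round(0))
E
```

```text
pin_center 0.65 [449.  -9.  58.]
drawer_front 0.88 [422. -45.  44.]
drawer_front 0.65 [668. 365.  34.]
pin_center 0.69 [433. -19.  56.]
pin_center 0.59 [ 506. -360.   93.]
drawer_front 0.8 [421. -63.  18.]
drawer_front 0.41 [546. 227. 180.]
```

View pics/s6.png

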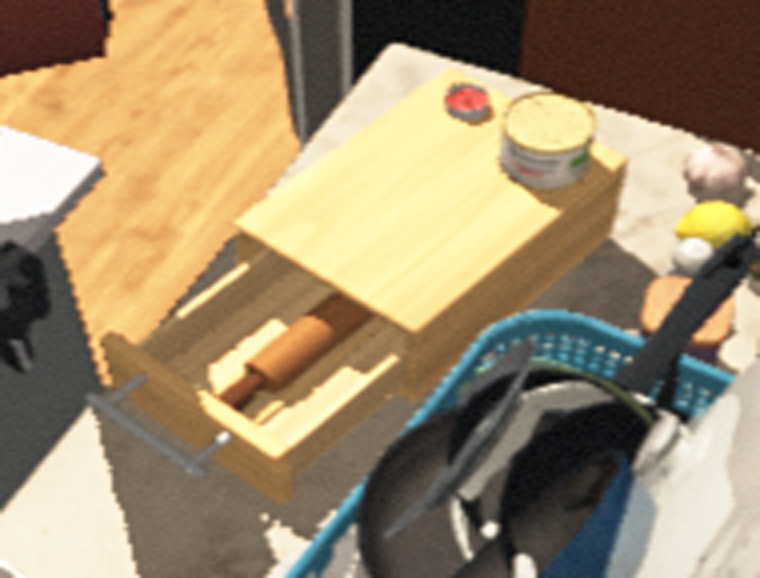

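View pics/t6.png

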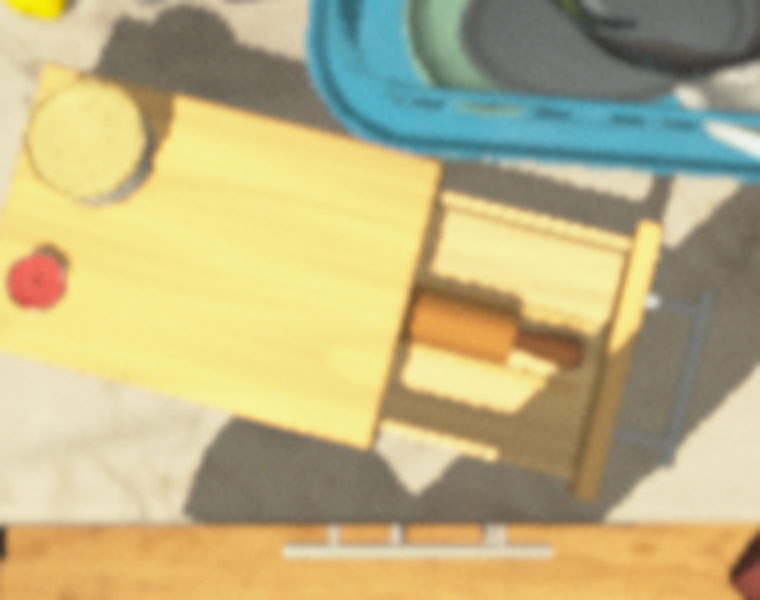

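```bash
python3 - <<'E'
from h import *
d=cam('top'); o=np.array([449,24.2]);ux=np.array([np.cos(1.316),np.sin(1.316)]);uy=np.array([-ux[1],ux[0]])
def pr(n,d,p,z):
    w=ray(d,*p,z)[:2]; v=w-o; print(n,w.round(1),'U',(v@ux).round(1),(v@uy).round(1))
for nm,p,z in (('barrel near end top',(514,332),50),('tip',(582,350),45),('barrel at edge',(414,318),50),('panel top back R',(637,222),102),('panel back L',(577,495),102),('handle R',(705,296),86),('handle L',(668,460),86)): pr(nm,d,np.array(p)/4+[180,170],z)
d=cam('scene')
for nm,p,z in (('barrel near end',(255,375),45),('tip',(225,400),40),('panelR',(278,458),102),('panelL',(105,333),102),('hR',(200,470),86),('hL',(93,397),86)): pr(nm,d,np.array(p)/[4,3.4]+[180,120],z)
E
```

```text
barrel near end top [433. -45.] U -71.0 -2.0
tip [420.9 -91.4] U -118.9 -1.9
barrel at edge [442.7  22.9] U -2.9 5.8
panel top back R [ 502.1 -124.7] U -130.7 -88.9
panel back L [325.2 -82.8] U -134.7 92.9
handle R [ 454.4 -170.3] U -186.8 -54.3
handle L [ 347.2 -143.7] U -188.1 56.2
barrel near end [428.8 -44.3] U -71.4 2.3
tip [419.3 -75.6] U -104.1 3.6
panelR [ 504.1 -139.1] U -144.1 -94.5
panelL [326.9 -86.3] U -137.7 90.3
hR [ 454.6 -166.6] U -183.2 -53.5
hL [ 347.3 -139.5] U -184.0 57.2
```

>>> send_rows:
  motion:
    - [0,0,0,0,0,-0.143,0.75]
    - [0,0,0,0,0,-0.143,0.75]
    - [0,0,0,0,0,-0.143,0.75]
    - [0,0,0,0,0,-0.143,0.75]
    - [0,0,0,0,0,-0.143,0.75]
    - [0,0,0,0,0,-0.143,0.75]
    - [0,0,0,0,0,-0.143,0.75]
    - [0,0,0,0,0,-0.143,0.75]
    - [0,0,0,0,0,-0.143,0.75]
    - [0,0,0,0,0,-0.143,0.75]
    - [0,0,0,0,0,-0.143,0.75]
    - [35,0,10,0,0,0,0.75]
    - [38,0,14,0,0,0,0.75]
    - [38,0,14,0,0,0,0.75]
    - [38,0,14,0,0,0,0.75]
    - [38,0,15,0,0,0,0.75]
    - [38,0,15,0,0,0,0.75]
    - [38,0,15,0,0,0,0.75]

```text
time: 15.8
tool_pos: [440.1, -4.1, 147.0]
tool_rot: [3.142, 0.001, 1.319]
force: [0.8, -0.1, -0.1]
grip_width: 63.8
```

>>> send_rows:
  motion:
    - [0,0,0,0,0.105,0,0.75]
    - [0,0,0,0,0.105,0,0.75]
    - [0,0,0,0,0,0,0.75]
    - [0,0,0,0,0,0,0.75]

```text
time: 16.2
tool_pos: [439.9, -6.3, 147.3]
tool_rot: [-3.141, -0.208, 1.316]
force: [0.6, -0.2, 0.3]
grip_width: 64.1
```

```bash
cat >> h.py <<'E'
o=np.array([449,24.2]);ux=np.array([np.cos(1.316),np.sin(1.316)]);uy=np.array([-ux[1],ux[0]])
def toU(p): v=np.array(p)[:2]-o; return np.array([v@ux,v@uy,p[2]])
def Uw(x,y,z): return np.r_[o+x*ux+y*uy,z]
E
python3 - <<'E'
from h import *
st=status.observe(); M=R.from_euler('xyz',st['tool_rot']).as_matrix(); tp=st['tool_pos']
print('TCP U',toU(tp).round(1)); B=np.c_[np.r_[ux,0],np.r_[uy,0],[0,0,1]]; print((B.T@M).round(3)); print(st['q'].round(3),st['time'])
print('tip U',toU(tp-34*M[:,2]).round(1))
d=cam('scene'); im=d['img'][130:270,200:350,::-1]; cv2.imwrite('pics/s7.png',cv2.resize(im,None,fx=5,fy=4.2,interpolation=cv2.INTER_CUBIC))
E
```

```text
TCP U [-31.8   1.1 147.3]
[[ 0.978  0.001  0.207]
 [ 0.    -1.     0.001]
 [ 0.207 -0.001 -0.978]]
[-0.335 -0.407  2.111  0.209  1.458 -0.107] 16.2
tip U [-38.9   1.1 180.6]
```

View pics/s7.png

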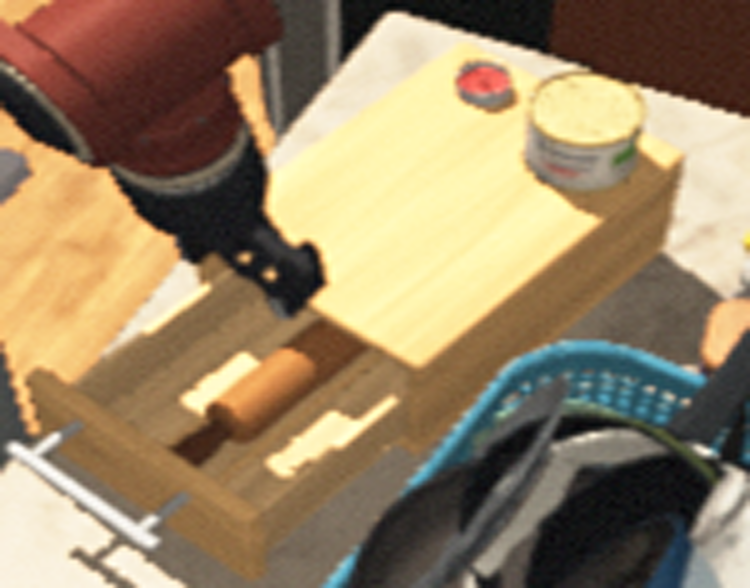

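>>> send_rows:
  motion:
    - [-2.9,0.1,12,0,0,0,0.75]
    - [-2.9,0.1,12,0,0,0,0.75]
    - [-2.9,0.1,12,0,0,0,0.75]
    - [-2.9,0.1,12,0,0,0,0.75]
    - [-2.9,0.1,12,0,0,0,0.75]
    - [-2.9,0.1,12,0,0,0,0.75]
    - [-2.9,0.1,12,0,0,0,0.75]
    - [-2.9,0.1,12,0,0,0,0.75]
    - [-2.9,0.1,12,0,0,0,0.75]
    - [-2,0.1,8,0,0,0,0.75]
    - [-2,0.1,8,0,0,0,0.75]
    - [0,0,0,0,0,0,0.75]

```text
time: 17.45
tool_pos: [439.3, -9.8, 18.6]
tool_rot: [-3.139, -0.21, 1.317]
force: [-0.9, 0.0, 0.5]
grip_width: 64.3
```

```bash
python3 - <<'E'
from h import *
st=status.observe(); M=R.from_euler('xyz',st['tool_rot']).as_matrix(); tp=st['tool_pos']
print('tip U',toU(tp-34*M[:,2]).round(1),'TCP',toU(tp).round(1),st['force'])
d=cam('scene'); im=d['img'][160:250,220:320,::-1]; cv2.imwrite('pics/s8.png',cv2.resize(im,None,fx=7,fy=6,interpolation=cv2.INTER_CUBIC))
E
```

```text
tip U [-42.4   0.7  51.9] TCP [-35.4   0.8  18.6] [-0.8694224   0.0245584   0.46630016]
```

View pics/s8.png

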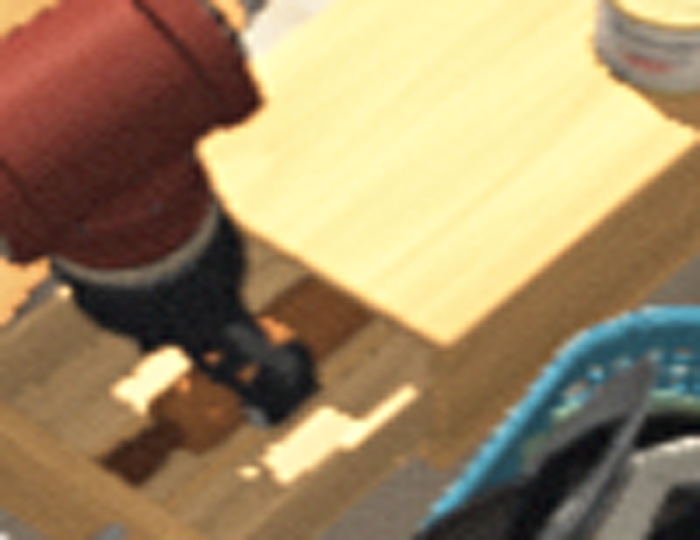

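>>> send_rows:
  motion:
    - [-1,0,5,0,0,0,0.75]
    - [-1,0,5,0,0,0,0.75]
    - [-1,0,4,0,0,0,0.75]
    - [-1,0,4,0,0,0,0.75]
    - [0,0,0,0,0,0,0.75]
    - [0,0,0,0,0,0,0.75]

```text
time: 18.1
tool_pos: [440.1, -10.2, 1.4]
tool_rot: [-3.141, -0.209, 1.317]
force: [-0.1, -0.3, 1.1]
grip_width: 63.7
```

>>> send_rows:
  motion:
    - [0,0,0,0,0,0,0.6]
    - [0,0,0,0,0,0,0.5]
    - [0,0,0,0,0,0,0.35]
    - [0,0,0,0,0,0,0.2]
    - [0,0,0,0,0,0,0.1]
    - [0,0,0,0,0,0,0.1]
  force: 40

```text
time: 18.7
tool_pos: [440.4, -10.3, 2.0]
tool_rot: [-3.141, -0.209, 1.317]
force: [-1.5, -0.2, 5.3]
grip_width: 38.5
```

>>> send_rows:
  motion:
    - [0,0,0,0,0,0,0]
    - [0,0,0,0,0,0,0]
    - [0,0,0,0,0,0,0]
  force: 90

```text
time: 19.0
tool_pos: [440.8, -10.3, 2.3]
tool_rot: [3.141, -0.21, 1.317]
force: [-2.4, 0.4, 6.3]
grip_width: 36.9
```

>>> send_rows:
  motion:
    - [1,0,-5,0,0,0,0]
    - [1,0,-5,0,0,0,0]
    - [0,0,0,0,0,0,0]
    - [0,0,0,0,0,0,0]

```text
time: 19.4
tool_pos: [439.9, -10.3, 11.5]
tool_rot: [-3.141, -0.209, 1.317]
force: [0.1, -0.6, -2.1]
grip_width: 36.8
```

```bash
python3 - <<'E'
from h import *
st=status.observe(); print(st['force'],st['moment'],st['grip_width'],st['time'])
d=cam('scene'); im=d['img'][160:250,220:320,::-1]; cv2.imwrite('pics/s9.png',cv2.resize(im,None,fx=7,fy=6,interpolation=cv2.INTER_CUBIC))
E
```

```text
[ 0.08327312 -0.5816016  -2.07206608] [-0.2114877   0.04140929 -0.03813744] 36.79760072026557 19.4
```

View pics/s9.png

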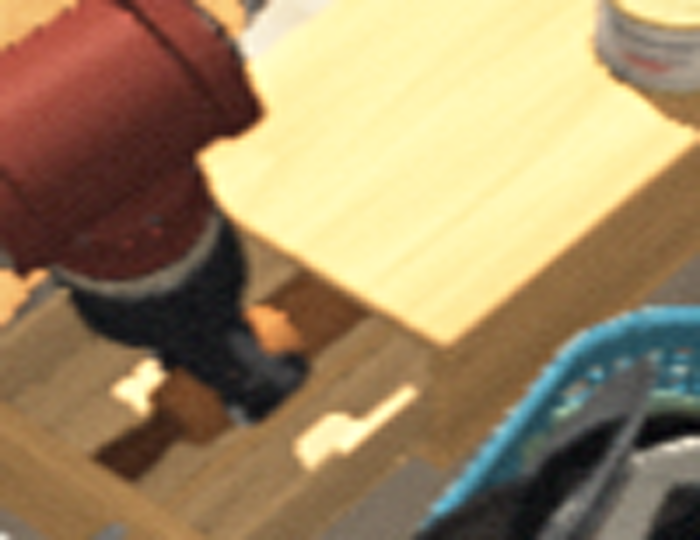

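```bash
python3 - <<'E'
from h import *
st=status.observe(); M=R.from_euler('xyz',st['tool_rot']).as_matrix(); tp=toU(st['tool_pos'])
a0=0.2094; print(tp)
tz=lambda a: np.array([np.sin(a),-np.cos(a)])
T0=np.array([tp[0],tp[2]]); G0=T0-39*tz(a0); print('G',G0)
way=[(G0[0],G0[1],0,0),(-45,85,.3,6),(-76,111,.45,5)]
cur=T0;a=a0
for (x0,z0,t0,_),(x1,z1,t1,n) in zip(way,way[1:]):
    for k in range(1,n+1):
        f=k/n; g=np.array([x0+f*(x1-x0),z0+f*(z1-z0)]); an=a0-(t0+f*(t1-t0)); T=g+39*tz(an)
        d=T-cur; tx=np.array([np.cos(a),np.sin(a)]); print([round(float(d@tx),1),0,round(float(d@tz(a)),1),0,round(an-a,4),0,0]); cur=T;a=an
    print('--',cur,a)
E
```

```text
[-35.69481661   0.14091257  11.40975512]
G [-43.80186532  49.55783189]
[-0.9, 0, -5.9, 0, -0.05, 0, 0]
[-1.2, 0, -5.9, 0, -0.05, 0, 0]
[-1.5, 0, -5.9, 0, -0.05, 0, 0]
[-1.8, 0, -6.0, 0, -0.05, 0, 0]
[-2.1, 0, -6.0, 0, -0.05, 0, 0]
[-2.4, 0, -5.9, 0, -0.05, 0, 0]
-- [-48.52856808  46.15995356] -0.09059999999999999
[-7.8, 0, -4.6, 0, -0.03, 0, 0]
[-8.0, 0, -4.4, 0, -0.03, 0, 0]
[-8.1, 0, -4.2, 0, -0.03, 0, 0]
[-8.2, 0, -4.0, 0, -0.03, 0, 0]
[-8.3, 0, -3.8, 0, -0.03, 0, 0]
-- [-85.29313007  73.12338804] -0.2406
```

>>> send_rows:
  motion:
    - [-0.9,0,-5.9,0,-0.05,0,0]
    - [-1.2,0,-5.9,0,-0.05,0,0]
    - [-1.5,0,-5.9,0,-0.05,0,0]
    - [-1.8,0,-6,0,-0.05,0,0]
    - [-2.1,0,-6,0,-0.05,0,0]
    - [-2.4,0,-6,0,-0.05,0,0]
    - [0,0,0,0,0,0,0]
    - [0,0,0,0,0,0,0]

```text
time: 20.25
tool_pos: [436.7, -22.4, 46.1]
tool_rot: [-3.14, 0.09, 1.318]
force: [0.2, -0.9, -2.0]
grip_width: 36.5
```

```bash
python3 - <<'E'
from h import *
st=status.observe(); print(st['force'],st['moment'],st['grip_width'],toU(st['tool_pos']),st['tool_rot'],st['time'])
d=cam('scene'); im=d['img'][150:250,210:330,::-1]; cv2.imwrite('pics/s10.png',cv2.resize(im,None,fx=6,fy=6,interpolation=cv2.INTER_CUBIC))
E
```

```text
[ 0.21878511 -0.8740961  -1.97548922] [ 0.00063877 -0.01209167 -0.02768658] 36.46817508625934 [-48.20339072   0.16546415  46.12886293] [-3.14030684  0.08957831  1.31806285] 20.25
```

View pics/s10.png

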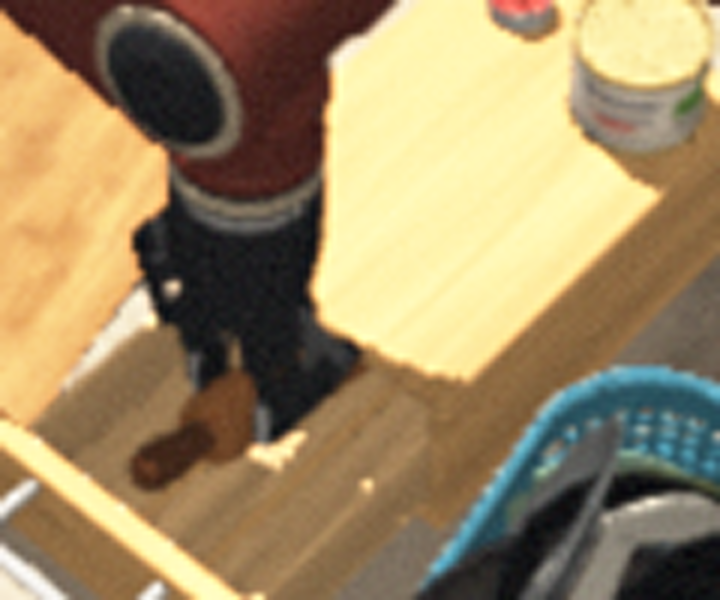

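```bash
cat >> h.py <<'E'
def planeU(d,u,v,y=0):
    r=d['R'].T@np.array([(u-d['cx'])/d['fx'],(v-d['cy'])/d['fy'],1]); c=-d['R'].T@d['t']
    n=np.r_[uy,0]; t=(y-(c[:2]-o)@uy)/(r@n); p=c+r*t; return toU(p)
E
python3 - <<'E'
from h import *
d=cam('scene'); 
for p in [(147,470),(210,440),(240,385)]: print(planeU(d,p[0]/6+210,p[1]/6+150).round(0))
E
```

```text
[-108.    0.  102.]
[-65.   0.  79.]
[-41.   0. 102.]
```

>>> send_rows:
  motion:
    - [-7.8,0,-4.6,0,-0.03,0,0]
    - [-8,0,-4.4,0,-0.03,0,0]
    - [-8.1,0,-4.2,0,-0.03,0,0]
    - [-8.2,0,-4,0,-0.03,0,0]
    - [-8.3,0,-3.8,0,-0.03,0,0]
    - [0,0,0,0,0,0,0]
    - [0,0,0,0,0,0,0]
    - [0,0,0,0,0,0,0]

```text
time: 21.15
tool_pos: [427.4, -58.4, 72.9]
tool_rot: [-3.14, 0.24, 1.317]
force: [0.1, -0.6, -1.5]
grip_width: 36.7
```

```bash
python3 - <<'E'
from h import *
st=status.observe(); print(st['force'],st['moment'],st['grip_width'],toU(st['tool_pos']),st['tool_rot'],st['time'])
d=cam('scene'); im=d['img'][150:250,210:330,::-1]; cv2.imwrite('pics/s11.png',cv2.resize(im,None,fx=6,fy=6,interpolation=cv2.INTER_CUBIC))
c=cam('top'); im=c['img'][180:300,210:360,::-1]; cv2.imwrite('pics/t11.png',cv2.resize(im,None,fx=5,fy=5,interpolation=cv2.INTER_CUBIC))
E
```

```text
[ 0.11639129 -0.58985452 -1.49397601] [ 0.14070226 -0.04274425 -0.06400675] 36.656854668570574 [-85.36688342   0.13534721  72.86419281] [-3.14011749  0.23987568  1.31715821] 21.15
```

View pics/s11.png

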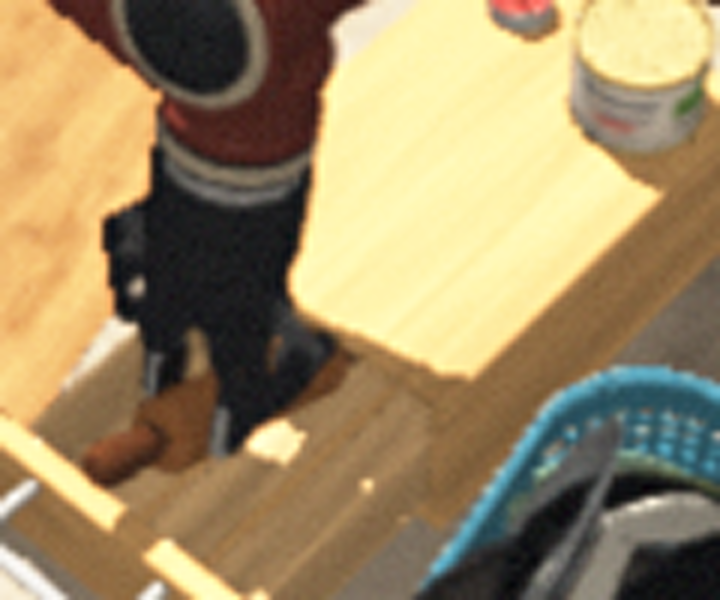

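View pics/t11.png

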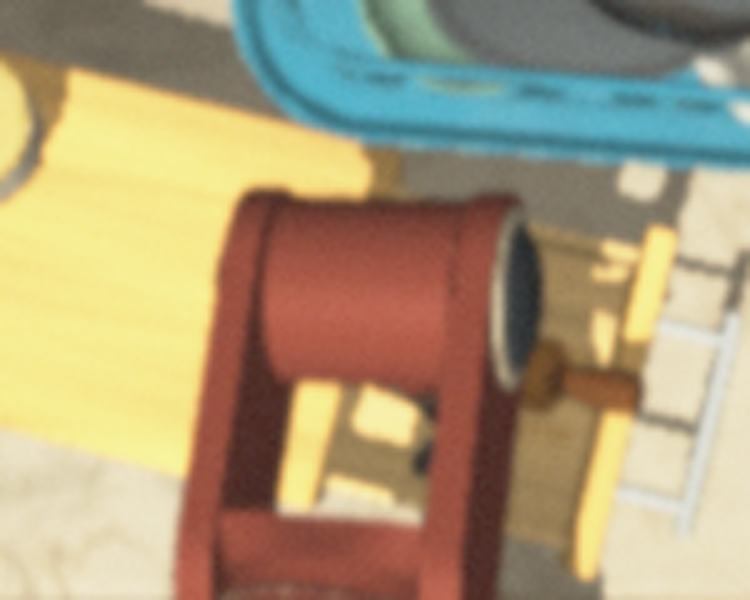

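```bash
python3 - <<'E'
from h import *
d=cam('scene'); c=cam('top')
for p in [(97,468),(150,435),(180,425)]: print(planeU(d,p[0]/6+210,p[1]/6+150).round(0))
for p in [(632,392),(545,378)]:print('top',[toU(ray(c,p[0]/5+210,p[1]/5+180,z)).round(0) for z in (120,143)])
E
```

```text
[-138.   -0.  138.]
[-103.    0.  127.]
[-84.   0. 114.]
top [array([-142.,   -2.,  120.]), array([-140.,   -1.,  143.])]
top [array([-97.,   2., 120.]), array([-96.,   3., 143.])]
```

The near tip is at about (-139, z 139) in the unit frame, so it is over the panel, and the far end is still under the top. I'll draw the pin out along its own axis.

>>> send_rows:
  motion:
    - [-6,0,-1.3,0,0,0,0]
    - [-9.8,0,-2.1,0,0,0,0]
    - [-9.8,0,-2.1,0,0,0,0]
    - [-9.8,0,-2.1,0,0,0,0]
    - [-9.8,0,-2.1,0,0,0,0]
    - [-9.8,0,-2.1,0,0,0,0]
    - [0,0,0,0,0,0,0]

```text
time: 22.05
tool_pos: [415.3, -108.7, 99.0]
tool_rot: [3.14, 0.241, 1.315]
force: [0.5, 0.9, -0.9]
grip_width: 37.0
```

>>> send_rows:
  motion:
    - [-9.8,0,-2.1,0,0,0,0]
    - [-9.8,0,-2.1,0,0,0,0]
    - [-9.8,0,-2.1,0,0,0,0]
    - [-9.8,0,-2.1,0,0,0,0]
    - [-9.8,0,-2.1,0,0,0,0]
    - [0,0,0,0,0,0,0]

```text
time: 22.65
tool_pos: [404.0, -152.3, 120.8]
tool_rot: [3.14, 0.241, 1.315]
force: [0.6, -0.5, -0.9]
grip_width: 36.6
```

```bash
python3 - <<'E'
from h import *
st=status.observe(); print(st['force'],st['moment'],st['grip_width'],toU(st['tool_pos']),st['tool_rot'],st['time'],st['q'].round(2))
d=cam('scene'); im=d['img'][140:260,180:330,::-1]; cv2.imwrite('pics/s12.png',cv2.resize(im,None,fx=5,fy=5,interpolation=cv2.INTER_CUBIC))
c=cam('top'); im=c['img'][180:300,210:360,::-1]; cv2.imwrite('pics/t12.png',cv2.resize(im,None,fx=5,fy=5,interpolation=cv2.INTER_CUBIC))
E
```

```text
[ 0.55261446 -0.45199114 -0.94824342] [ 0.1059683  -0.04332294  0.00981396] 36.59750657944583 [-182.13778565   -0.90044067  120.84773166] [3.14049908 0.24102814 1.31545091] 22.65 [-0.36 -0.38  2.14 -0.25  1.36 -0.06]
```

View pics/s12.png

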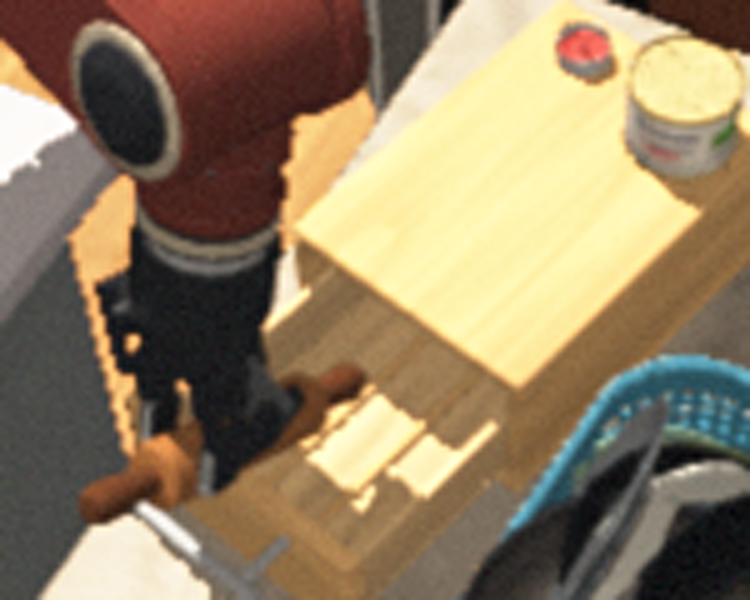

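View pics/t12.png

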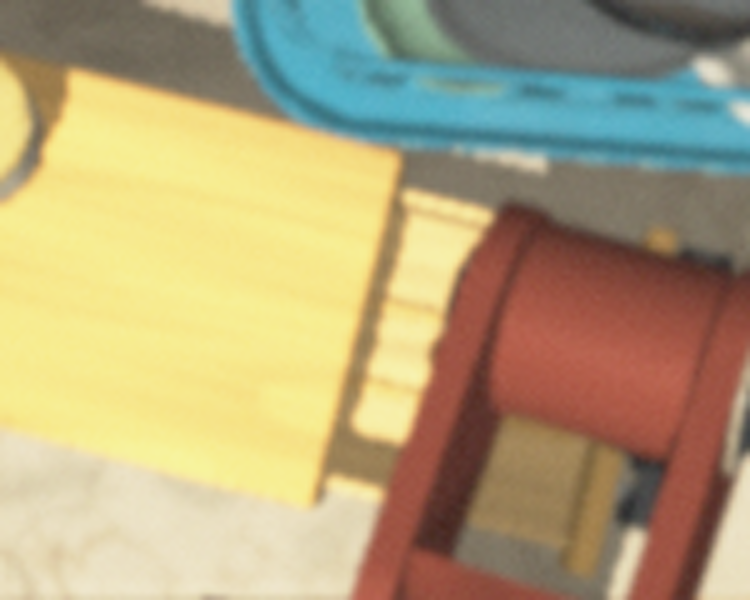

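```bash
python3 - <<'E'
from h import *
st=status.observe(); tp=toU(st['tool_pos'])
tz=lambda a: np.array([np.sin(a),-np.cos(a)])
a=-.2406; cur=np.array([tp[0],tp[2]]); G0=cur-39*tz(a); print(G0)
d=cam('scene')
for p in [(100,500),(355,375)]: print(planeU(d,p[0]/5+180,p[1]/5+140).round(0))
way=[(*G0,a),(G0[0],G0[1]+60,a),(-185,262,.2094)]
for (x0,z0,t0),(x1,z1,t1),n in zip(way,way[1:],(5,7)):
    for k in range(1,n+1):
        f=k/n; g=np.array([x0+f*(x1-x0),z0+f*(z1-z0)]); an=t0+f*(t1-t0); T=g+39*tz(an)
        dd=T-cur; tx=np.array([np.cos(a),np.sin(a)]); print([round(float(dd@tx),1),0,round(float(dd@tz(a)),1),0,round(an-a,4),0,0]); cur=T;a=an
E
```

```text
[-171.90348069  157.81672642]
[-229.    0.  186.]
[-37.  -0.  94.]
[-2.9, 0, -11.7, 0, 0.0, 0, 0]
[-2.9, 0, -11.7, 0, 0.0, 0, 0]
[-2.9, 0, -11.7, 0, 0.0, 0, 0]
[-2.9, 0, -11.7, 0, 0.0, 0, 0]
[-2.9, 0, -11.7, 0, 0.0, 0, 0]
[-0.8, 0, -5.8, 0, 0.0643, 0, 0]
[-0.4, 0, -6.0, 0, 0.0643, 0, 0]
[-0.1, 0, -6.1, 0, 0.0643, 0, 0]
[0.3, 0, -6.3, 0, 0.0643, 0, 0]
[0.7, 0, -6.4, 0, 0.0643, 0, 0]
[1.2, 0, -6.5, 0, 0.0643, 0, 0]
[1.6, 0, -6.6, 0, 0.0643, 0, 0]
```

>>> send_rows:
  motion:
    - [-2.9,0,-11.7,0,0,0,0]
    - [-2.9,0,-11.7,0,0,0,0]
    - [-2.9,0,-11.7,0,0,0,0]
    - [-2.9,0,-11.7,0,0,0,0]
    - [-2.9,0,-11.7,0,0,0,0]
    - [-0.8,0,-5.8,0,0.0643,0,0]
    - [-0.4,0,-6,0,0.0643,0,0]
    - [-0.1,0,-6.1,0,0.0643,0,0]
    - [0.3,0,-6.3,0,0.0643,0,0]
    - [0.7,0,-6.4,0,0.0643,0,0]
    - [1.2,0,-6.5,0,0.0643,0,0]
    - [1.6,0,-6.6,0,0.0643,0,0]
    - [0,0,0,0,0,0,0]
    - [0,0,0,0,0,0,0]
    - [0,0,0,0,0,0,0]

```text
time: 24.3
tool_pos: [404.8, -146.6, 223.9]
tool_rot: [-3.141, -0.209, 1.318]
force: [-0.3, -0.2, -1.3]
grip_width: 37.0
```

```bash
python3 - <<'E'
from h import *
st=status.observe(); print(st['force'],st['joint_velocities'].round(3),st['grip_width'],toU(st['tool_pos']),st['tool_rot'],st['time'],st['q'].round(2))
d=cam('scene'); im=d['img'][120:260,160:350,::-1]; cv2.imwrite('pics/s13.png',cv2.resize(im,None,fx=4,fy=4,interpolation=cv2.INTER_CUBIC))
c=cam('top'); im=c['img'][180:300,210:360,::-1]; cv2.imwrite('pics/t13.png',cv2.resize(im,None,fx=5,fy=5,interpolation=cv2.INTER_CUBIC))
for l in ['mug_mid','spice_mid','lemon_mid','garlic_mid','tin_mid','candle_mid','pin_center']:
    for n,k in (('scene',d),('top',c)):
        for r in spotter.look_for(n,l)[:1]: print(l,n,round(r['confidence'],2),c2w(k,r['xyz']).round(0))
E
```

```text
[-0.34505012 -0.18159872 -1.34428444] [ 0.007  0.001  0.005  0.002 -0.001 -0.003] 36.957085839866146 [-176.47548476   -0.2783265   223.87917477] [-3.14067953 -0.20864675  1.31788971] 24.3 [-0.66 -0.42  1.99  0.19  1.65 -0.4 ]
mug_mid scene 0.62 [ 371. -340.   48.]
spice_mid scene 0.85 [ 514. -374.   93.]
spice_mid top 0.68 [ 501. -361.   94.]
lemon_mid scene 0.49 [692. 288.  44.]
lemon_mid top 0.73 [678. 288.  43.]
garlic_mid scene 0.45 [665. 367.  35.]
garlic_mid top 0.62 [655. 372.  37.]
tin_mid scene 0.73 [548. 213. 180.]
tin_mid top 0.78 [545. 227. 179.]
candle_mid top 0.49 [462. 265. 133.]
pin_center scene 0.82 [ 421. -113.  274.]
pin_center top 0.7 [416. -91. 279.]
```

View pics/s13.png

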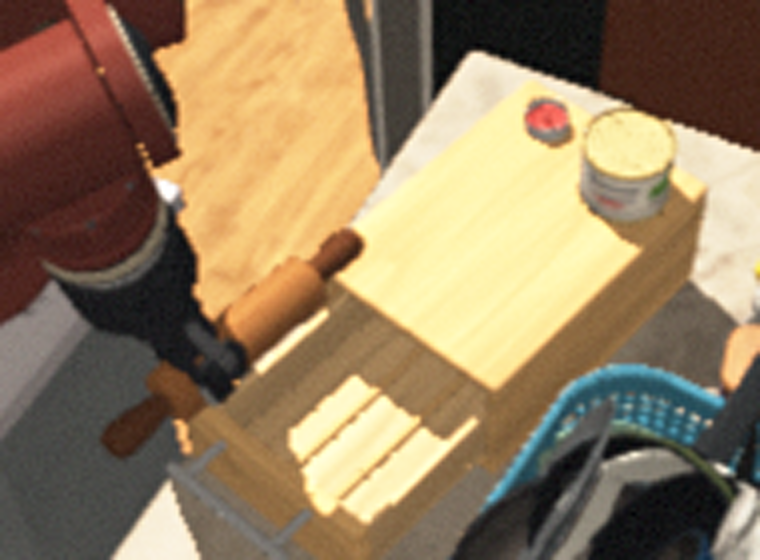

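View pics/t13.png

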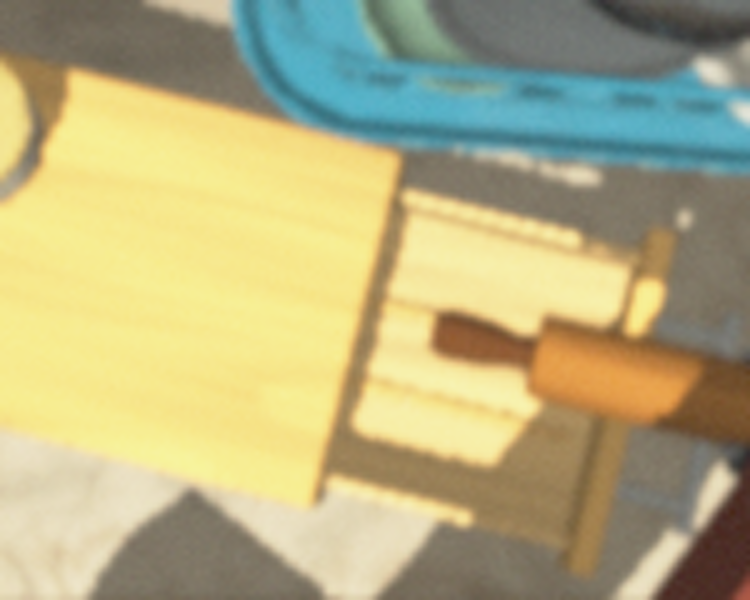

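```bash
python3 - <<'E'
from h import *
d=cam('scene')
for p in [(115,440),(345,243)]: print(planeU(d,p[0]/4+160,p[1]/4+120).round(0))
st=status.observe(); print(st['grip_width'],st['force'])
E
```

```text
[-251.    0.  261.]
[-44.   0. 264.]
36.99414836748712 [-0.15957226 -0.54426388 -1.89473076]
```

>>> send_rows:
  motion:
    - [0,0,0,0,0,0,0]
    - [0,0,0,0,0,0,0]
    - [0,0,0,0,0,0,0]
    - [0,0,0,0,0,0,0]

```text
time: 25.55
tool_pos: [404.8, -147.0, 224.0]
tool_rot: [-3.141, -0.209, 1.317]
force: [0.2, 0.4, -1.5]
grip_width: 37.1
```

```bash
python3 - <<'E'
from h import *
print(job.close_job())
E
```

```text
the job is handed in; nothing more can be done
None
```

I pulled the drawer to its stop and drew the rolling pin out at a slant of about 25°. The gripper is holding it level in the air, and I handed the job in at about 25.6 s. Handing in gave no verdict.

**Last checks**
- **Pin:** both ends measured about 26 cm above the worktop, within about 1° of level and clear of the unit and drawer. The gripper was set to 90 N with the fingers 37 mm apart, and the arm was still.
- **Forcing on the top:** wrist forces stayed at about 2 N or less each time I read them while slanting and drawing the pin out. I have no direct reading of contact with the board.
- **Drawer:** it came out 131.5 mm until I felt the stop. The last pictures still show it open.
- **Other objects:** the networks found the mug, spice jar, lemon, garlic, tin and candle within a few mm of where they started. In the last look the mug was found only by the scene camera and the candle only by the top camera.

**What disagreed**
- **Gripper length:** in the camera images the fingertips sat about 34 mm behind the reported tool point, so my first grip on the handle closed on air. I measured the offset with both cameras and allowed for it from then on.
- **Grip width:** it reads 37 mm on a 40 mm barrel. I took this as the pads giving under the grip, because the reading fell as I raised the force.

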